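# Refit the tee handle on a bench valve

### The arm

A 6-joint arm with a two-finger parallel gripper is mounted at the origin on the work surface. World frame = base frame: x ahead of the robot, y to its left, z up, the work surface at z = 0. Lengths are in mm, angles in rad, forces in N, time in s.
With the tool pointing down it reaches from about 275 to 750 mm from the base axis. Payload 10.2 kg.
Tool frame: the origin (TCP) lies between the finger pads; the fingertips stand 8 mm ahead of it and the grasp point (between the pads) lies 11 mm behind it; z points along the fingers, y is the line along which they close (so a half turn about z gives the same grasp; the last joint's range is limited). The gripper opens to 85 mm and grips with 20 to 120 N. Pads are 22 mm wide; open, the fingers measure 114 mm over their backs; the gripper's body (76 mm by 85 mm) begins 54 mm behind the grasp point. The pads swing forward as they close: fully open they stand 13 mm farther back than shut.
Start: joints at [0.893, 0.313, 1.498, -0, 1.331, -0.223], TCP at [230.636, 471.633, 239.294] pointing down, gripper open.
Joint ranges: [-2.94, 2.94], [-0.97, 2.17], [0.19, 2.56], [-1.23, 4.37], [0.02, 3.11], [-2.88, 2.88]. Speed limits (rad/s): [2.39, 2.39, 3.01, 3.14, 3.14, 3.14].

### API

Orientations are given as a unit quaternion [w, x, y, z].
In Python, from rig import * gives the robot as it stands.
- The arm moves only by the shell command python3 -m handwheel 'ROWS' [FORCE]. ROWS is JSON, a list that holds one entry, the list of rows, each a list of 7 numbers: the shift along the world's x, y, z in mm, then the turn, a rotation vector about the world's x, y, z in degrees, then the opening, from -1 (shut) to 1 (fully open). A call has 1 to 8 rows; each row shifts and turns the commanded pose from where the row before left it; what a row does not reach is not made up. A row lasts 1/8 s, in which the tool goes at most 62.5 mm and 10.7 degrees, less where a joint would pass 70% of its speed; a pose out of reach is approached as far as the arm can. A call is refused whole if a number of a shift passes 62.5 or a number of a turn 10.7, either way. A call with a gripper value outside its range is refused whole. The fingers move at their own pace and stop on an object; FORCE is the grip in N (left out, the last holds). Time passes only in rows, so rows that do not move let the fingers close. It gives the time, the measured TCP pose, the force, the opening and the grip force at its end, in the units of the state.
- sense(): the state, without advancing time (a new reading comes with each control period).
- capture(name): name is "side" or "top"; returns a dict with "image" (420x560x3 uint8, red, green, blue), "fx", "fy", "cx", "cy" (pixels), "rvec" (rotation vector, rad) and "tvec" (3), from world to camera coordinates, as OpenCV has them. Camera axes: x right, y down, z forward; pixel columns grow to the right and rows downward; lengths in mm; the calibration is good to about 2 mm. A picture is of the moment at which its call begins. There is no depth.
- finish_job(): hands the job in; it is judged then, once.
The state is a dict: "time_s": time; "joints": joint angles; "dq": joint speeds; "tau": joint torques, N m; "eef_pos": TCP position; "ee_rot": TCP orientation; "force": force on the tool from outside, world axes, zero at the start; "wrist_torque": the same for the moment, N m; "grip_width": opening from 0.0 (shut) to 1.0 (fully open); "grip_force": force on a finger pad.
Only numpy, scipy, OpenCV 4.12 (cv2) and the standard library are available. Lean on these libraries where they do the work, as an engineer would, in place of code of your own. Each camera call takes 0.05 s, during which the arm holds its last target. There are 200 camera calls.

### The job

Refit the loose tee handle on the bare square stem of the valve. It is lying on its side: first stand it upright on the counter on its bored end and let go, then take it by the crossbar and fit it on the stem, feeling for the turn at which the square bore drops over the square stem and never forcing it. Push it fully home, turn it until the crossbar lies along the pipe, let go, and leave the other things on the counter where they are.

Things in the scene. Friction and masses are not known exactly. Their poses are not given: they have to be found in the camera images.
- handle: Dark steel tee handle, 130 mm tall, about 0.45 kg: a square hub 44 x 44 x 100 mm, with a blind square bore (22.5 mm wide, 36 mm deep, parallel to the hub's faces) in its foot and a crossbar on its other end. Origin: centre of the bored foot face. z: from the foot to the crossbar; x: along the crossbar. It starts lying on a flat side of the hub, crossbar level.
- handle_bar (a point): Middle of the handle's crossbar, 115 mm from the foot along the handle's z (the bar spans 100 to 130 mm). The crossbar is a flat bar 130 mm long (handle x), 18 mm thick (handle y) and 30 mm high (handle z). Same axes as the handle.
- valve: Grey flanged valve fixed to the counter, 200 mm long over its two round 94 mm flanges. Origin: on the counter under its middle. x runs along the pipe (pipe axis 55 mm high), z up. In the middle a round bonnet, 84 mm across and 68 mm at its top, ends in a flat shoulder 100 mm above the counter, out of which the stem stands.
- stem_top (a point): Middle of the top of the stem, 130 mm above the counter: a square steel shaft 20 mm wide, 30 mm out of the shoulder, its top 6 mm tapering to 15 mm (handle home = foot on shoulder). Turns stiffly (0.12 N m) about the vertical, both ways. How its square is turned varies and is not given (these axes are the valve's): see or feel it; at first it is 20 to 70 degrees off the pipe.
- tin: Bystander: upright metal tin, 80 mm across, 100 mm tall; origin under its centre.
- manual: Bystander: thick paper manual lying flat, 170 x 120 x 30 mm; origin under its centre.
- carton: Bystander: small closed cardboard box, 100 x 70 x 45 mm; origin under its centre.
There are look-alikes about, which are no part of the job. Several things have the shape of the handle; the one meant has the colours described above.

How it is judged (in metres and radians):
On the way, in this order (a step that is already met when the one before it is completed fails the run):
1. the handle stands upright on the counter on its bored end, let go (angle between handle's own z axis and vertical below 0.06 rad and height (world z) of handle below 0.006 m and height (world z) of handle_bar above 0.1 m and contact force between handle and the fingers below 0.3 N and linear speed of handle below 0.03 m/s), for 0.2 s.
2. the handle is fully home on the stem (horizontal distance between handle and stem_top below 0.005 m and z of handle in the frame of valve below 0.104 m and z of handle_bar in the frame of valve above 0.2 m and angle between handle's own z axis and vertical below 0.08 rad), for 0.2 s.
At the end, for the whole second after the job is handed in: The handle sits upright on the stem (tilt under 0.08 rad), its foot centre within 5 mm of the stem's axis and less than 4 mm above the bonnet's shoulder, its crossbar within 0.17 rad of the pipe's direction (either way round), at rest (all of step 2 and angle between the x axis of handle and the x axis of valve, either way round below 0.17 rad and linear speed of handle below 0.02 m/s and angular speed of handle below 0.1 rad/s); the robot touches nothing.
It fails at once if the handle is forced against the valve (over 100 N) (contact force between handle and valve above 100 N).
It fails at once if the tin is displaced by over 30 mm (distance of tin from where it was at the start of the episode above 0.03 m).
It fails at once if the manual is displaced by over 30 mm (distance of manual from where it was at the start of the episode above 0.03 m).
It fails at once if the carton is displaced by over 30 mm (distance of carton from where it was at the start of the episode above 0.03 m).
It also fails if it takes over 67 s, if anything falls off the work surface, if the arm or the gripper's body presses on something with over 40 N, if the wrist force passes 120 N, or if a joint passes its speed limit or range.

## Working session

There is one attempt and no reset: what is moved stays moved. The work goes in short steps, Python scripts to look and compute and a shell command to move; the robot and the scene stay as the last step left them, time stands still between calls to the robot, and variables do not carry over. Pictures are saved under pics/ and viewed, at most 10 in all, crops included, and the job is handed in when it is done.

```bash
mkdir -p pics; ls; python3 - <<'E'
from rig import *
import cv2,numpy as np
for n in("side","top"):
    c=capture(n);cv2.imwrite(f"pics/{n}0.png",c["image"][:,:,::-1])
    R=cv2.Rodrigues(np.array(c["rvec"],float))[0]
    print(n,c["fx"],c["fy"],c["cx"],c["cy"],c["rvec"],c["tvec"],-R.T@np.array(c["tvec"]).ravel())
s=sense();print(s["time_s"],s["eef_pos"],s["ee_rot"],s["force"],s["grip_width"])
E
```

```text
pics
side 518.2991809183694 518.2991809183694 284.07055646213917 203.70517496516698 [ 2.30472057 -0.85665057  0.30425032] [-483.2582871   369.83804409 1607.91879541] [-119.38897662 -902.04622008 1458.69136305]
top 386.87644764315786 386.87644764315786 280.20587051267023 208.0838076529215 [ 2.11410786 -2.16306013  0.17994799] [   3.40765738  610.30288145 1255.69926392] [ 398.53347276   -1.67884637 1338.06954722]
0.1 [230.49918262 471.47250957 238.80108217] [-2.21261094e-04  2.25428725e-01  9.74259511e-01 -4.95821341e-04] [0.66935773 0.63882343 0.23653944] 0.9978829193425128
```

View pics/side0.png

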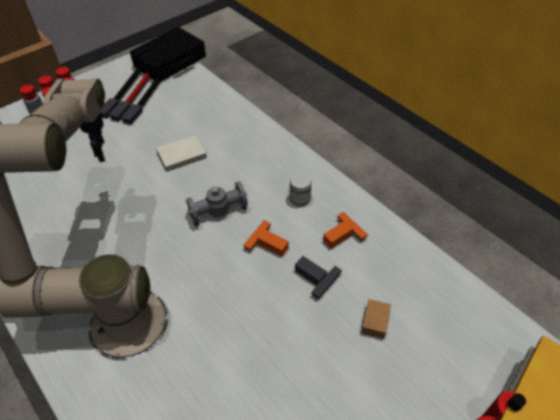

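View pics/top0.png

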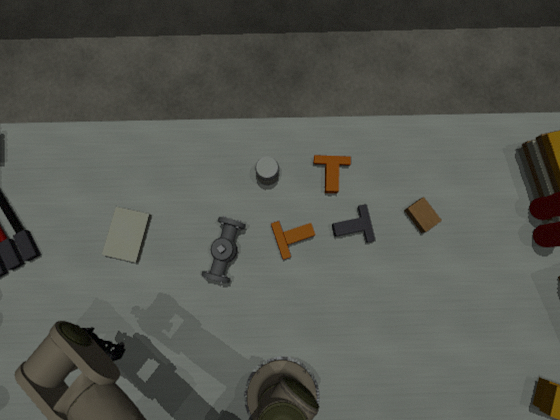

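The side view shows the dark tee at (318,275) and look-alike orange tees at (268,240) and (345,230). In the top view the dark tee is at (355,225), with orange tees at (292,237) and (332,172). The valve is at (217,200) side and (223,248) top. I choose the dark one and check it in close crops.

```bash
python3 - <<'E'
import cv2,numpy as np
s=cv2.imread("pics/side0.png");t=cv2.imread("pics/top0.png")
def cr(im,x,y,w,h,k): return cv2.convertScaleAbs(cv2.resize(im[y:y+h,x:x+w],None,fx=k,fy=k,interpolation=cv2.INTER_CUBIC),alpha=1.8)
a=np.hstack([cr(t,325,195,66,50,6),cr(s,285,250,66,50,6)]);b=np.hstack([cr(t,190,210,66,80-30,6)]+[cr(s,183,178,66,50,6)])
c=np.vstack([a,b])
for i in range(0,c.shape[1],60): cv2.line(c,(i,0),(i,5),(0,255,0),1);cv2.line(c,(i,300),(i,305),(0,255,0),1)
print(c.shape);cv2.imwrite("pics/c1.png",c)
E
```

```text
(600, 792, 3)
```

View pics/c1.png

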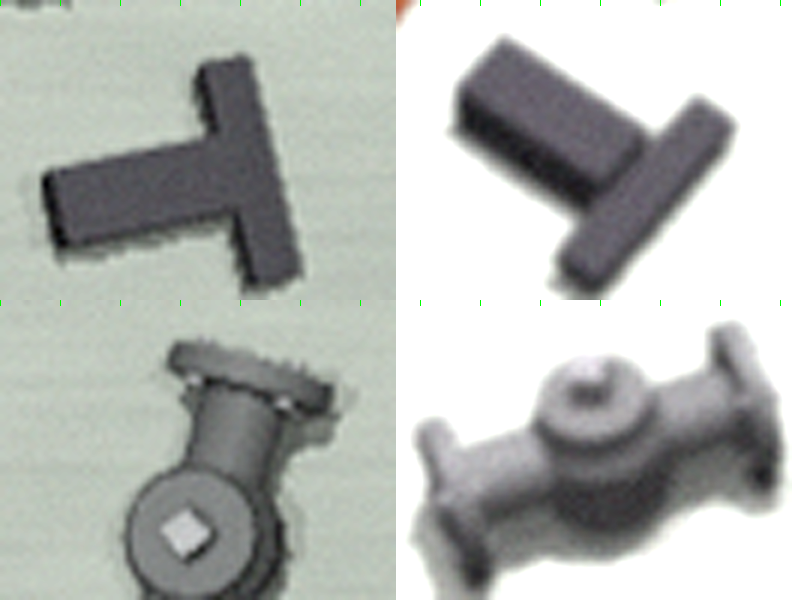

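The crop confirms it: a plain dark tee with the hub's foot to the left (top crop (58,210)) and the bar on the right ((248,172)). The stem's light square is at top crop (186,533), with its diagonals nearly along the image axes.

```bash
cat > h.py <<'E'
import cv2,numpy as np
CAM={"side":(518.2992,284.0706,203.7052,[2.30472057,-0.85665057,0.30425032],[-483.2582871,369.83804409,1607.91879541]),
"top":(386.87645,280.2059,208.0838,[2.11410786,-2.16306013,0.17994799],[3.40765738,610.30288145,1255.69926392])}
def P(n):
    f,cx,cy,r,t=CAM[n];K=np.array([[f,0,cx],[0,f,cy],[0,0,1]]);return K,np.hstack([cv2.Rodrigues(np.array(r))[0],np.array(t)[:,None]])
def tri(s,t):
    A,B=P("side"),P("top")
    X=cv2.triangulatePoints(A[0]@A[1],B[0]@B[1],np.array(s,float).reshape(2,1),np.array(t,float).reshape(2,1)).ravel();return X[:3]/X[3]
def onz(n,p,z):
    K,M=P(n);R=M[:,:3];t=M[:,3];d=R.T@np.linalg.inv(K)@np.array([p[0],p[1],1.]);c=-R.T@t;return c+d*(z-c[2])/d[2]
def cr(p,o): return ((p[0]+.5)/6-.5+o[0],(p[1]+.5)/6-.5+o[1])
E
python3 - <<'E'
from h import *
np.set_printoptions(precision=1,suppress=True)
T=lambda x,y:cr((x,y),(325,195)); S=lambda x,y:cr((x-396,y),(285,250))
VT=lambda x,y:cr((x,y-300),(190,210)); VS=lambda x,y:cr((x-396,y-300),(183,178))
print("foot near(-?)",tri(S(505,38),T(52,172)),tri(S(460,92),T(69,246)))
a=[onz("top",T(*p),44) for p in((52,172),(69,246))];print("foot z44",a)
b=[onz("top",T(*p),31) for p in((197,72),(250,57),(301,272),(248,290))];print("bar z31",np.array(b))
m=np.mean(b,0);print("barmid",m, "dirs",np.degrees(np.arctan2(*( (b[2]+b[3]-b[0]-b[1])[[1,0]]))),np.degrees(np.arctan2(*(m-np.mean(a,0))[[1,0]])))
print("bar tri",tri(S(648,190),T(249,172)))
print("side bar z31",[onz("side",S(*p),31) for p in((697,97),(736,122),(594,292),(556,262))])
print("stem",tri(VS(591,370),VT(186,533)),onz("top",VT(186,533),130),onz("side",VS(591,370),130))
c=[onz("top",VT(*p),130) for p in((160,533),(185,507),(212,535),(187,560))];print(np.array(c))
for i in range(4):d=c[(i+1)%4]-c[i];print(np.degrees(np.arctan2(d[1],d[0])),np.linalg.norm(d))
print("shoulder",onz("top",VT(189,533),100))
# flanges centre top pix (approx outer rims, z~102 top of flange)
print("pipe",onz("top",(231.5,219.5),100),onz("top",(215,281),100))
E
```

```text
foot near(-?) [ 556.1 -188.6   42.6] [ 515.2 -197.1   39. ]
foot z44 [array([ 555.4, -188.1,   44. ]), array([ 513.5, -195.7,   44. ])]
bar z31 [[ 612.5 -275.4   31. ]
 [ 620.5 -306.3   31. ]
 [ 497.  -327.7   31. ]
 [ 487.6 -297.2   31. ]]
barmid [ 554.4 -301.7   31. ] dirs -170.12056819466181 -79.68148398365737
bar tri [ 556.1 -303.6   25.3]
side bar z31 [array([ 615.3, -280.8,   31. ]), array([ 619.9, -306.3,   31. ]), array([ 489.9, -332.8,   31. ]), array([ 487. , -306.6,   31. ])]
stem [475.1 179.  123.4] [474.2 178.3 130. ] [472.4 173.5 130. ]
[[474.5 191.8 130. ]
 [487.6 178.8 130. ]
 [472.8 164.8 130. ]
 [460.2 177.8 130. ]]
-44.48147352425516 18.441522686698836
-136.58813195013715 20.38591740029471
134.25237182221383 18.042827473512435
44.525281109593024 19.976452500155656
shoulder [476.  181.2 100. ]
pipe [568.2 147.7 100. ] [374.3 200.1 100. ]
```

Handle: foot (535,-191), axis azimuth -80°, bar centre (555,-302). The stem is at about (474.5,178) with faces at ±45°, and the pipe is at about -15°. Now moving above the hub.

```bash
python3 -m handwheel '[[[20,-46,0,0,0,-3.4,1],[20,-46,0,0,0,-3.4,1],[20,-46,0,0,0,-3.4,1],[20,-46,0,0,0,-3.4,1],[20,-46,0,0,0,-3.4,1],[20,-46,0,0,0,-3.4,1],[20,-46,0,0,0,-3.4,1],[20,-46,0,0,0,-3.4,1]]]' 60
python3 -m handwheel '[[[20,-46,0,0,0,-3.4,1],[20,-46,-5,0,0,-3.4,1],[20,-46,-5,0,0,-3.4,1],[20,-46,-10,0,0,-3.4,1],[20,-46,-10,0,0,-3.4,1],[20,-46,-10,0,0,-3.4,1],[20,-46,0,0,0,-3.4,1],[17,-43,0,-10,-2,-3.4,1]]]'
python3 -c "
from rig import *
import numpy as np
from scipy.spatial.transform import Rotation as R
s=sense();print(np.round(s['joints'],3),s['eef_pos'],s['force']);q=s['ee_rot'];print(R.from_quat([*q[1:],q[0]]).as_matrix().round(3))"
```

```text
time_s: 1.1
eef_pos: [390.9, 102.1, 239.2]
ee_rot: [-0.0, 0.449, 0.893, 0.0]
force: [1.5, 0.2, -0.4]
grip_width: 1.003
grip_force: 0.0
time_s: 2.1
eef_pos: [547.8, -264.9, 198.4]
ee_rot: [0.069, 0.645, 0.759, -0.059]
force: [0.0, -0.3, -0.5]
grip_width: 1.001
grip_force: 0.0
[-0.588  0.478  1.378 -0.144  1.165 -0.701] [ 547.83334872 -264.88848092  198.35490794] [ 0.03862103 -0.27566639 -0.47185448]
[[-0.158  0.987  0.029]
 [ 0.971  0.161 -0.178]
 [-0.18  -0.    -0.984]]
```

```bash
python3 - <<'E'
import numpy as np
from scipy.spatial.transform import Rotation as R
Z=R.from_euler('z',90,degrees=True)
def fk(q): return R.from_euler('z',q[0])*R.from_euler('y',q[1]+q[2])*R.from_euler('z',q[3])*R.from_euler('y',q[4])*R.from_euler('z',q[5])*Z
print(fk([-0.588,0.478,1.378,-0.144,1.165,-0.701]).as_matrix().round(3))
# final pose: tool z = d (azimuth D, horizontal); pre-tilt tool: down, y = d-90 or d+90
for psi in(50,70,90,110):
  for fl in(0,180):
    az=-20;D=az+psi;d=np.array([np.cos(np.radians(D)),np.sin(np.radians(D)),0])
    ya=np.radians(D+90+fl);y=np.array([np.cos(ya),np.sin(ya),0])
    ax=np.cross(d,[0,0,1])
    out=[]
    T0=np.column_stack([np.cross(y,[0,0,-1]),y,[0,0,-1]])
    for tilt in(0,30,60,90):
      T=R.from_rotvec(ax*np.radians(tilt))*R.from_matrix(T0)
      W=(R.from_euler('z',az,degrees=True)*R.from_euler('y',90+25,degrees=True)).inv()*T*Z.inv()
      e=W.as_euler('ZYZ',degrees=True);out.append(e.round(0))
    print(psi,fl,*out)
E
```

```text
[[-0.159  0.987  0.029]
 [ 0.971  0.161 -0.178]
 [-0.18   0.    -0.984]]
50 0 [   0.   65. -140.] [  31.   49. -157.] [ 72.  44. 174.] [110.  54. 149.]
50 180 [ 0. 65. 40.] [31. 49. 23.] [72. 44. -6.] [110.  54. -31.]
70 0 [   0.   65. -160.] [  33.   59. -176.] [ 68.  61. 166.] [ 99.  72. 154.]
70 180 [-0. 65. 20.] [33. 59.  4.] [ 68.  61. -14.] [ 99.  72. -26.]
90 0 [   0.   65. -180.] [ 32.  69. 167.] [ 62.  78. 158.] [ 90.  90. 155.]
90 180 [ 0. 65.  0.] [ 32.  69. -13.] [ 62.  78. -22.] [ 90.  90. -25.]
110 0 [  0.  65. 160.] [ 29.  78. 151.] [ 55.  93. 149.] [ 81. 108. 154.]
110 180 [  0.  65. -20.] [ 29.  78. -29.] [ 55.  93. -31.] [ 81. 108. -26.]
```

```bash
python3 -m handwheel '[[[0,0,0,10,2,0,1],[0,0,0,0,0,-10.6,1],[0,0,0,0,0,-10.6,1],[0,0,0,0,0,-10.6,1],[0,0,0,0,0,-10.6,1],[0,0,0,0,0,-10.6,1],[0,0,0,0,0,-10.6,1],[0,0,0,0,0,-10.6,1]]]' >/dev/null
python3 -m handwheel '[[[0,0,-12,0,0,-10.6,1],[0,0,-12,0,0,-10.6,1],[0,0,-12,0,0,-10.6,1],[0,0,-12,0,0,-10.6,1],[0,0,-12,0,0,-10.6,1],[0,0,-12,0,0,-10.6,1],[0,0,-12,0,0,-10.6,1],[0,0,-12,0,0,-10.6,1]]]' > /dev/null
python3 -m handwheel '[[[0,0,-3,0,0,-10.6,1],[0,0,0,0,0,-10.6,1],[0,0,0,0,0,0,1],[0,0,0,0,0,0,1]]]'
cat > st.py <<'E'
from rig import *
import numpy as np
from scipy.spatial.transform import Rotation as R
s=sense();q=s['ee_rot'];M=R.from_quat([*q[1:],q[0]]).as_matrix()
print('t',s['time_s'],'q',np.round(s['joints'],2),'p',np.round(s['eef_pos'],1),'F',np.round(s['force'],1),'T',np.round(s['wrist_torque'],2),'w',round(s['grip_width'],3),round(s['grip_force'],1),'yaw_y',np.degrees(np.arctan2(M[1,1],M[0,1])).round(1),'z',M[:,2].round(3))
E
python3 st.py
python3 - <<'E'
from rig import *
import cv2,numpy as np
t=capture("top")["image"][:,:,::-1];s=capture("side")["image"][:,:,::-1]
f=lambda im,x,y:cv2.convertScaleAbs(cv2.resize(im[y:y+100,x:x+100],None,fx=4,fy=4,interpolation=cv2.INTER_CUBIC),alpha=1.6)
cv2.imwrite("pics/g1.png",np.hstack([f(t,305,170),f(s,265,220)]))
E
```

```text
time_s: 4.6
eef_pos: [547.6, -261.3, 100.2]
ee_rot: [-0.002, 0.764, -0.646, 0.002]
force: [0.2, -0.5, 0.3]
grip_width: 0.998
grip_force: 0.0
t 4.6 q [-0.64  0.62  1.41  0.    1.11  2.33] p [ 547.6 -261.3  100.2] F [ 0.2 -0.5  0.3] T [ 0.   -0.02  0.  ] w 0.998 0.0 yaw_y -170.4 z [ 0.005  0.001 -1.   ]
```

View pics/g1.png

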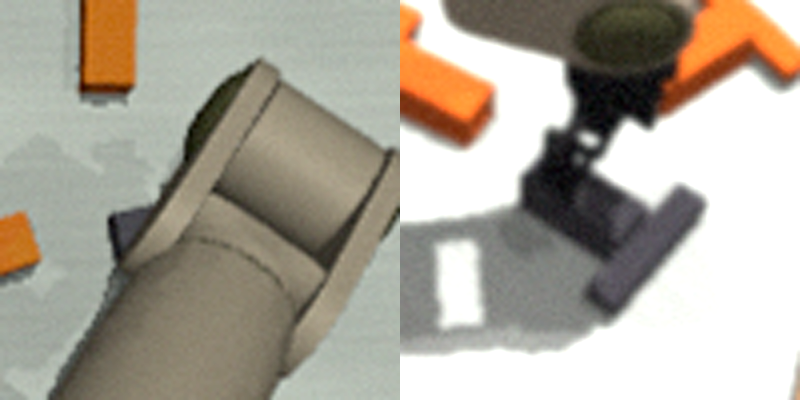

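The crop shows the gripper at (585,140) standing over the dark hub, with the bar at (650,245) clear of the fingers. Descending and gripping.

```bash
python3 -m handwheel '[[[0,0,-15,0,0,0.3,1],[0,0,-15,0,0,0.3,1],[0,0,-15,0,0,0,1],[0,0,-13,0,0,0,1],[0,0,-13,0,0,0,1],[0,0,-12,0,0,0,1],[0,0,0,0,0,0,1]]]' 60
python3 -m handwheel '[[[0,0,0,0,0,0,-1],[0,0,0,0,0,0,-1],[0,0,0,0,0,0,-1],[0,0,0,0,0,0,-1],[0,0,0,0,0,0,-1],[0,0,0,0,0,0,-1]]]' 60 >/dev/null
python3 st.py
```

```text
time_s: 5.58
eef_pos: [547.3, -261.1, 16.3]
ee_rot: [-0.002, 0.766, -0.643, 0.001]
force: [0.7, -0.2, -0.2]
grip_width: 1.0
grip_force: 0.0
t 6.325 q [-0.64  0.73  1.46  0.    0.95  2.33] p [ 548.1 -261.6   18.1] F [0.9 0.7 6.2] T [ 0.12  0.01 -0.03] w 0.509 62.1 yaw_y -170.0 z [ 0.007 -0.    -1.   ]
```

```bash
python3 -m handwheel '[[[0,0,15,0,0,0,-1],[0,0,25,0,0,0,-1],[0,0,25,0,0,0,-1],[-3.6,3.2,20,0,0,10,-1],[-3.6,3.2,20,0,0,10,-1],[-3.6,3.2,8,0,0,10,-1],[-3.6,3.2,0,0,0,10,-1],[-3.6,3.2,0,0,0,10,-1]]]' 60
python3 -m handwheel '[[[-3.6,3.2,0,0,0,10,-1],[-3.6,3.2,0,0,0,10,-1],[-3.6,3.2,0,0,0,10,-1],[-3.6,3.2,0,0,0,10,-1],[-3.6,3.2,0,0,0,10,-1],[-3.6,3.2,0,0,0,10,-1],[-3.6,3.2,0,0,0,10,-1],[-3.6,3.2,0,0,0,10,-1]]]' >/dev/null
python3 st.py
python3 -m handwheel '[[[0,0,0,7.66,-6.43,0,-1],[0,0,0,7.66,-6.43,0,-1],[0,0,0,7.66,-6.43,0,-1],[0,0,0,7.66,-6.43,0,-1],[0,0,0,7.66,-6.43,0,-1]]]' >/dev/null
python3 st.py
```

```text
time_s: 7.32
eef_pos: [529.1, -245.0, 130.5]
ee_rot: [-0.003, 0.967, -0.256, 0.0]
force: [0.7, -0.7, -4.1]
grip_width: 0.505
grip_force: 61.6
t 8.325 q [-0.63  0.47  1.57  0.    1.11  0.06] p [ 500.3 -219.4  130.4] F [ 0.1 -0.2 -3.7] T [ 0.03 -0.01  0.  ] w 0.508 61.6 yaw_y -39.7 z [-0.005  0.004 -1.   ]
t 8.95 q [-0.99  0.56  1.7   0.86  1.33 -0.71] p [ 500.6 -220.2  131. ] F [ 0.2  0.5 -5.3] T [-0.7   0.63  0.02] w 0.505 61.9 yaw_y -39.8 z [ 0.492  0.592 -0.639]
```

```bash
python3 -m handwheel '[[[0,0,0,7.66,-6.43,0,-1],[0,0,0,7.66,-6.43,0,-1],[0,0,0,7.66,-6.43,0,-1],[0,0,0,7.66,-6.43,0,-1],[0,0,0,0,0,0,-1],[0,0,0,0,0,0,-1]]]' >/dev/null
python3 st.py
python3 - <<'E'
from rig import *
import cv2,numpy as np
t=capture("top")["image"][:,:,::-1];s=capture("side")["image"][:,:,::-1]
f=lambda im,x,y:cv2.convertScaleAbs(cv2.resize(im[y:y+130,x:x+100],None,fx=4,fy=4,interpolation=cv2.INTER_CUBIC),alpha=1.6)
cv2.imwrite("pics/g2.png",np.hstack([f(t,305,190),f(s,255,190)]))
E
```

```text
t 9.7 q [-1.09  0.87  1.69  1.23  1.78 -1.02] p [ 501.1 -219.9  130.8] F [ 0.8  0.3 -3.8] T [-0.8   0.73  0.04] w 0.508 62.3 yaw_y -39.7 z [ 0.638  0.77  -0.004]
```

View pics/g2.png

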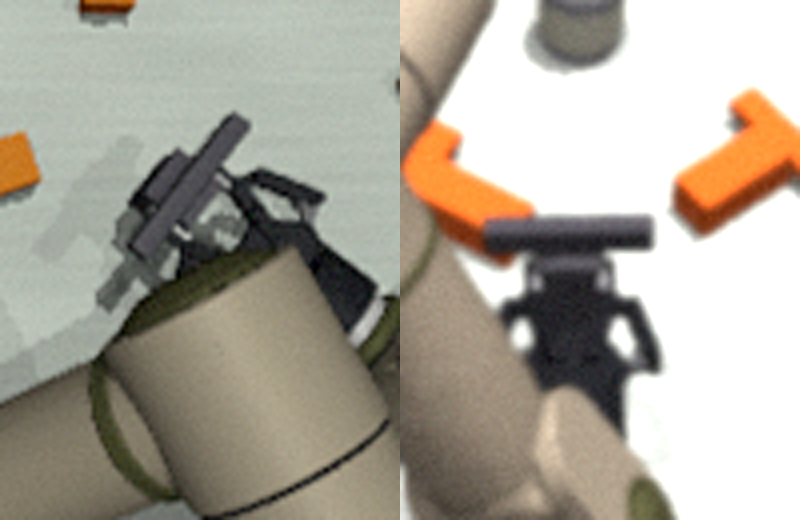

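The handle is upright in the grip, crossbar on top (top crop (190,185), side crop (570,232)). Lowering it now, slowly near the counter.

```bash
python3 -m handwheel '[[[0,0,-15,0,0,0,-1],[0,0,-15,0,0,0,-1],[0,0,-12,0,0,0,-1],[0,0,-6,0,0,0,-1],[0,0,-3,0,0,0,-1],[0,0,-2,0,0,0,-1],[0,0,-2,0,0,0,-1],[0,0,0,0,0,0,-1]]]'
```

```text
time_s: 10.8
eef_pos: [500.8, -219.8, 75.3]
ee_rot: [-0.301, 0.64, 0.3, 0.64]
force: [0.3, -0.3, -4.5]
grip_width: 0.513
grip_force: 62.3
```

```bash
python3 -m handwheel '[[[0,0,-1,0,0,0,-1],[0,0,-1,0,0,0,-1],[0,0,-1,0,0,0,-1],[0,0,0,0,0,0,-1]]]'
```

```text
time_s: 11.3
eef_pos: [500.8, -219.8, 72.5]
ee_rot: [-0.301, 0.64, 0.3, 0.64]
force: [0.2, -1.1, -1.7]
grip_width: 0.505
grip_force: 62.4
```

```bash
python3 -m handwheel '[[[0,0,-0.8,0,0,0,-1],[0,0,0,0,0,0,-1]]]'
python3 -m handwheel '[[[0,0,0,0,0,0,0.2],[0,0,0,0,0,0,0.3],[0,0,0,0,0,0,0.6],[0,0,0,0,0,0,0.8],[0,0,0,0,0,0,1],[0,0,0,0,0,0,1],[0,0,0,0,0,0,1]]]'; python3 st.py
```

```text
time_s: 11.55
eef_pos: [500.8, -219.9, 72.5]
ee_rot: [-0.301, 0.639, 0.3, 0.641]
force: [-1.4, -1.1, 5.0]
grip_width: 0.508
grip_force: 62.3
time_s: 12.42
eef_pos: [500.8, -219.8, 71.5]
ee_rot: [-0.301, 0.64, 0.3, 0.64]
force: [-0.2, -0.2, -0.2]
grip_width: 1.0
grip_force: 0.0
t 12.425 q [-1.09  1.    1.65  1.21  1.76 -1.11] p [ 500.8 -219.8   71.5] F [-0.2 -0.2 -0.2] T [-0.37  0.3   0.04] w 1.0 0.0 yaw_y -39.7 z [0.639 0.769 0.   ]
```

```bash
python3 -m handwheel '[[[-5,-6,0,0,0,0,1],[-9,-11,0,0,0,0,1],[-9,-11,0,0,0,0,1],[-9,-11,0,0,0,0,1],[-9,-11,0,0,0,0,1],[-9,-11,5,0,0,0,1],[-9,-11,5,0,0,0,1],[-5,-5,10,0,0,0,1]]]';  python3 st.py
python3 -m handwheel '[[[0,0,25,-7.66,6.43,0,1],[0,0,25,-7.66,6.43,0,1],[0,0,25,-7.66,6.43,0,1],[0,0,25,-7.66,6.43,0,1],[0,0,25,-7.66,6.43,0,1],[0,0,20,-7.66,6.43,0,1],[0,0,0,-7.66,6.43,0,1],[0,0,0,-7.66,6.43,0,1]]]' >/dev/null;  python3 st.py
python3 - <<'E'
from rig import *
import cv2,numpy as np
t=capture("top")["image"][:,:,::-1];s=capture("side")["image"][:,:,::-1]
cv2.imwrite("pics/t3.png",t);cv2.imwrite("pics/s3.png",s)
f=lambda im,x,y:cv2.convertScaleAbs(cv2.resize(im[y:y+80,x:x+66],None,fx=6,fy=6,interpolation=cv2.INTER_CUBIC),alpha=1.6)
cv2.imwrite("pics/g3.png",np.hstack([f(t,318,195),f(s,265,220)]))
E
```

```text
time_s: 13.42
eef_pos: [436.3, -297.5, 92.0]
ee_rot: [-0.3, 0.64, 0.3, 0.64]
force: [0.8, -0.1, -0.3]
grip_width: 1.002
grip_force: 0.0
t 13.425 q [-1.26  0.98  1.58  1.08  1.87 -1.07] p [ 436.3 -297.5   92. ] F [ 0.8 -0.1 -0.3] T [-0.35  0.34  0.02] w 1.002 0.0 yaw_y -39.7 z [0.639 0.769 0.   ]
t 14.425 q [-0.9   0.32  1.5   0.17  1.36 -0.24] p [ 436.6 -296.7  237.9] F [-0.1 -0.4 -0.5] T [-0.11  0.1   0.  ] w 1.002 0.0 yaw_y -40.0 z [ 0.106  0.13  -0.986]
```

View pics/g3.png

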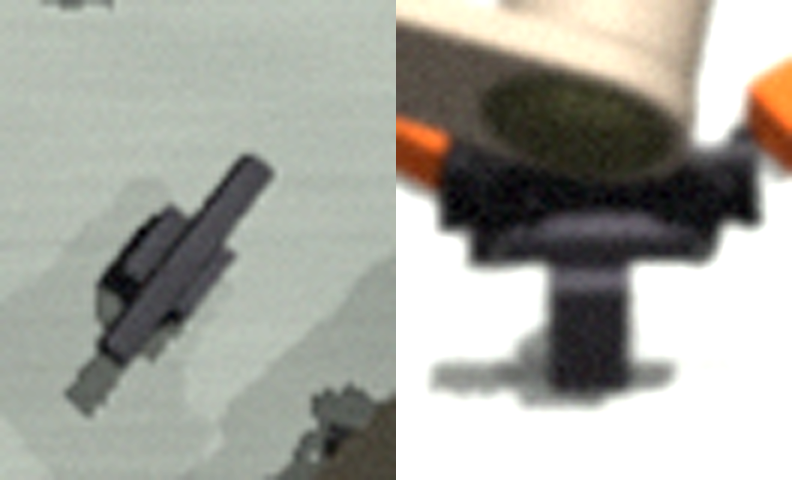

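The tee is standing free: bar top in the top crop is about (187,257), direction (273,172) to (112,350).

```bash
python3 - <<'E'
from h import *
np.set_printoptions(precision=1,suppress=True)
T=lambda x,y:cr((x,y),(318,195)); S=lambda x,y:cr((x-396,y),(265,220))
c=[onz("top",T(*p),130) for p in((250,153),(274,173),(122,361),(99,343))];print(np.array(c),np.mean(c,0))
d=(c[0]+c[1]-c[2]-c[3]);print(np.degrees(np.arctan2(d[1],d[0])))
print(onz("side",S(552,388),0),onz("side",S(628,388),0))
E
```

```text
[[ 553.1 -258.1  130. ]
 [ 542.3 -270.1  130. ]
 [ 446.2 -185.7  130. ]
 [ 455.7 -174.2  130. ]] [ 499.3 -222.   130. ]
-41.01209322497689
[ 471.9 -224.6    0. ] [ 503.2 -251.7    0. ]
```

```bash
python3 -m handwheel '[[[0,0,0,-7.66,6.43,0,1],[8.9,10.6,0,0,0,10,1],[8.9,10.6,0,0,0,10,1],[8.9,10.6,0,0,0,10,1],[8.9,10.6,0,0,0,10,1],[8.9,10.6,0,0,0,10,1],[8.9,10.6,0,0,0,10,1],[8.9,10.6,0,0,0,10,1]]]' >/dev/null
python3 -m handwheel '[[[0,0,0,0,0,10,1],[0,0,-10,0,0,10,1],[0,0,-20,0,0,0,1],[0,0,-10,0,0,0,1],[0,0,0,0,0,0,1],[0,0,0,0,0,0,1]]]';  python3 st.py
```

```text
time_s: 16.27
eef_pos: [499.3, -222.8, 197.2]
ee_rot: [-0.0, 0.343, 0.94, -0.002]
force: [0.5, -0.2, 0.4]
grip_width: 1.0
grip_force: 0.0
t 16.275 q [-0.63  0.4   1.49 -0.    1.25 -1.5 ] p [ 499.3 -222.8  197.2] F [ 0.5 -0.2  0.4] T [ 0.02 -0.03 -0.05] w 1.0 0.0 yaw_y 49.9 z [-0.003 -0.004 -1.   ]
```

```bash
python3 -m handwheel '[[[0,0,-20,0,0,0,1],[0,0,-20,0,0,0,1],[0,0,-20,0,0,0,1],[0,0,-14,0,0,0,1],[0,0,-10,0,0,0,1],[0,0,0,0,0,0,1]]]' 60
python3 -m handwheel '[[[0,0,0,0,0,0,-1],[0,0,0,0,0,0,-1],[0,0,0,0,0,0,-1],[0,0,0,0,0,0,-1],[0,0,0,0,0,0,-1],[0,0,0,0,0,0,-1],[0,0,0,0,0,0,-1]]]' 80 >/dev/null;  python3 st.py
```

```text
time_s: 17.02
eef_pos: [499.1, -222.5, 112.3]
ee_rot: [-0.001, 0.342, 0.94, -0.002]
force: [0.1, -0.2, 0.1]
grip_width: 1.004
grip_force: 0.0
t 17.9 q [-0.63  0.49  1.59 -0.01  1.06 -1.5 ] p [ 499.3 -222.8  112.9] F [-1.3 -0.7  5.5] T [-0.04  0.18 -0.01] w 0.199 78.8 yaw_y 50.0 z [-0.003 -0.005 -1.   ]
```

```bash
python3 -m handwheel '[[[0,0,12,0,0,0,-1],[0,0,25,0,0,0,-1],[0,0,45,0,0,0,-1],[0,0,45,0,0,0,-1],[0,0,40,0,0,0,-1],[-1.5,20,5,0,0,0,-1],[-2,35,0,0,0,-1,-1],[-3,50,0,0,0,-1,-1]]]' 80
python3 -m handwheel '[[[-3,50,0,0,0,-1,-1],[-3,50,0,0,0,-1,-1],[-3,50,0,0,0,-1,-1],[-3,50,0,0,0,0,-1],[-3,50,0,0,0,0,-1],[-3,30,0,0,0,0,-1],[-3,15.5,0,0,0,0,-1],[0,0,-15,0,0,0,-1]]]' >/dev/null;
python3 -m handwheel '[[[0,0,0,0,0,0,-1],[0,0,0,0,0,0,-1]]]' >/dev/null;  python3 st.py
python3 - <<'E'
from rig import *
import cv2,numpy as np
s=capture("side")["image"][:,:,::-1]; s0=cv2.imread("pics/side0.png"); cv2.imwrite("pics/s4.png",s)
f=lambda im,x,y:cv2.convertScaleAbs(cv2.resize(im[y:y+75,x:x+50],None,fx=8,fy=8,interpolation=cv2.INTER_CUBIC),alpha=1.2)
cv2.imwrite("pics/g4.png",np.hstack([f(s,195,140),f(s0,195,140)]))
E
```

```text
time_s: 18.9
eef_pos: [491.7, -115.7, 282.5]
ee_rot: [-0.003, 0.359, 0.933, -0.002]
force: [0.6, 0.1, -3.4]
grip_width: 0.198
grip_force: 78.6
t 20.15 q [ 0.13  0.25  1.5  -0.    1.39 -0.65] p [471.8 177.  269.3] F [ 0.7 -0.2 -3. ] T [-0.04 -0.02 -0.03] w 0.197 78.4 yaw_y 44.9 z [-0.004 -0.004 -1.   ]
```

View pics/g4.png

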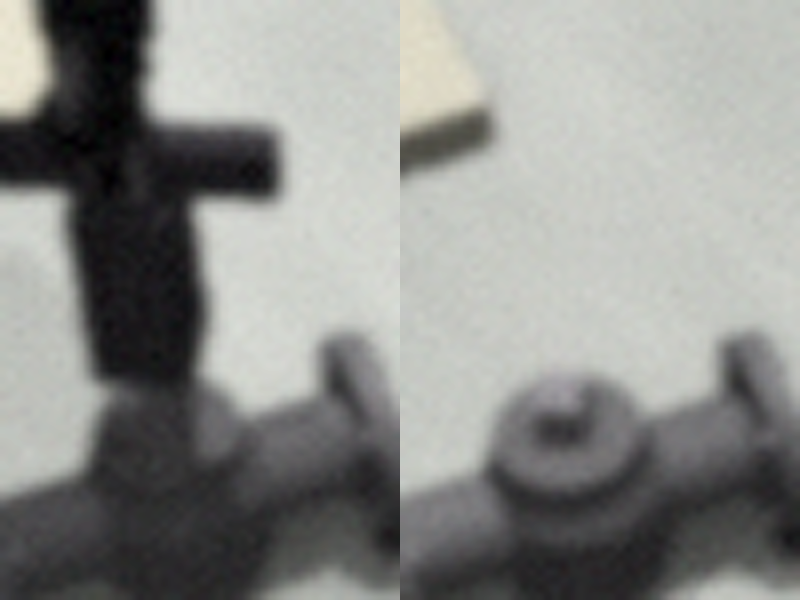

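The side crop shows the tee hanging upright over the bonnet: foot edge (97,380)-(195,388), stem top about (163,395) in the right half. I'll refine the stem centre by segmenting its light top face.

```bash
python3 - <<'E'
from h import *
np.set_printoptions(precision=1,suppress=True)
t=cv2.imread("pics/top0.png",0).astype(float);s=cv2.imread("pics/side0.png",0).astype(float)
for n,im,(x0,y0) in(("top",t,(212,240)),("side",s,(207,182))):
    w=im[y0:y0+18,x0:x0+18];print(n,x0,y0);print(w.astype(int)) if n=="side" else 0
    th=(np.percentile(w,97)+np.median(w))/2
    m=(w>th).astype(np.uint8);k,l,st,_=cv2.connectedComponentsWithStats(m);i=1+np.argmax(st[1:,4])
    yy,xx=np.where(l==i);g=w[yy,xx]-np.median(w)
    p=(x0+(xx*g).sum()/g.sum(),y0+(yy*g).sum()/g.sum());print(p,len(xx),onz(n,p,130))
    if n=="top":
        r=cv2.minAreaRect(np.stack([xx,yy],1).astype(np.float32));print(r)
E
```

```text
top 212 240
(np.float64(220.26957383548068), np.float64(248.34291377601585)) 30 [474.4 179.3 130. ]
((8.250000953674316, 8.25), (4.949747085571289, 5.656853675842285), 45.0)
side 207 182
[[164 164 169 167 166 165 169 166 168 168 165 171 169 167 168 166 168 170]
 [164 163 164 166 165 166 169 167 168 166 166 168 168 168 169 168 166 167]
 [163 166 167 166 169 164 167 168 165 168 167 164 166 165 166 168 165 167]
 [166 163 165 166 165 162 162 159 162 162 161 160 165 165 167 168 168 166]
 [165 161 164 161 160 152 152 149 150 150 148 145 148 153 162 164 162 165]
 [160 163 160 152 149 140 136 136 137 133 129 123 124 130 141 149 160 164]
 [161 156 147 138 130 126 131 131 129 123 115  97 101 108 117 130 146 157]
 [160 144 128 117 113 123 124 121 129 120  99  86  86  97 100 115 125 145]
 [146 129 113 105 110 112 116 114 119 111  99  80  82  92  97 104 111 131]
 [130 113 100  99  98  92  86  88  92  91  81  71  84  93  98 101  99 117]
 [122 104  96  98  84  70  61  61  63  60  62  66  79  91  99  99 100 106]
 [110 104  97  88  77  62  49  45  50  47  56  61  82  93  99  99  98  94]
 [109  97  94  90  80  62  51  49  49  43  56  67  86  93  94 102  96  86]
 [102  94  92  92  81  71  62  61  58  61  67  77  88  93  95  99  93  77]
 [ 93  94  97  95  92  83  80  83  78  84  85  86  94  98  94  93  80  66]
 [ 81  84  93  98  93  94  93  97  94  94  96  95  95  95  94  88  66  54]
 [ 60  78  88  93  96  98 100  94  97  96  97  91  92  90  84  69  54  47]
 [ 50  56  71  81  85  92  89  93  96  95  94  93  82  77  64  54  43  48]]
(np.float64(215.22836962919365), np.float64(184.5376692171866)) 113 [485.8 191.3 130. ]
```

```bash
python3 -m handwheel '[[[2.2,0.5,-6,0,0,0,-1],[0,0,-8,0,0,0,-1],[0,0,-6,0,0,0,-1],[0,0,-2,0,0,0,-1],[0,0,-1,0,0,0,-1],[0,0,-1,0,0,0,-1],[0,0,-1,0,0,0,-1],[0,0,0,0,0,0,-1]]]'; python3 st.py
```

```text
time_s: 21.2
eef_pos: [473.8, 178.4, 244.5]
ee_rot: [-0.001, 0.383, 0.924, -0.002]
force: [-0.0, -0.5, -3.5]
grip_width: 0.189
grip_force: 78.7
t 21.2 q [ 0.13  0.27  1.54 -0.    1.33 -0.65] p [473.8 178.4 244.5] F [-0.  -0.5 -3.5] T [-0.01  0.01 -0.04] w 0.189 78.7 yaw_y 45.0 z [-0.004 -0.004 -1.   ]
```

```bash
python3 -m handwheel '[[[0,0,-1,0,0,0,-1],[0,0,-1,0,0,0,-1],[0,0,-1,0,0,0,-1],[0,0,0,0,0,0,-1]]]'; python3 st.py
```

```text
time_s: 21.7
eef_pos: [473.9, 178.5, 241.5]
ee_rot: [-0.001, 0.383, 0.924, -0.002]
force: [-0.1, 0.8, -4.2]
grip_width: 0.193
grip_force: 78.7
t 21.7 q [ 0.13  0.27  1.55 -0.    1.33 -0.65] p [473.9 178.5 241.5] F [-0.1  0.8 -4.2] T [ 0.06 -0.05 -0.01] w 0.193 78.7 yaw_y 45.0 z [-0.004 -0.004 -1.   ]
```

```bash
python3 -m handwheel '[[[0,0,-1,0,0,0,-1],[0,0,-1,0,0,0,-1],[0,0,0,0,0,0,-1]]]';python3 st.py; python3 -m handwheel '[[[0,0,-1,0,0,0,-1],[0,0,-0.7,0,0,0,-1],[0,0,0,0,0,0,-1]]]'; python3 st.py
```

```text
time_s: 22.08
eef_pos: [474.0, 178.6, 239.6]
ee_rot: [-0.001, 0.383, 0.924, -0.002]
force: [1.8, 0.9, -3.5]
grip_width: 0.194
grip_force: 78.8
t 22.075 q [ 0.13  0.27  1.55 -0.    1.32 -0.65] p [474.  178.6 239.6] F [ 1.8  0.9 -3.5] T [ 0.33 -0.37  0.02] w 0.194 78.8 yaw_y 45.0 z [-0.003 -0.003 -1.   ]
time_s: 22.45
eef_pos: [474.1, 178.6, 238.1]
ee_rot: [-0.001, 0.383, 0.924, -0.002]
force: [2.5, 2.5, 0.4]
grip_width: 0.196
grip_force: 79.2
t 22.45 q [ 0.13  0.28  1.55 -0.    1.32 -0.65] p [474.1 178.6 238.1] F [2.5 2.5 0.4] T [ 0.75 -0.69 -0.03] w 0.196 79.2 yaw_y 45.0 z [-0.003 -0.003 -1.   ]
```

```bash
python3 -m handwheel '[[[0.8,0.8,0,0,0,0,-1],[0,0,0,0,0,0,-1]]]';python3 st.py; python3 -m handwheel '[[[0.4,0.4,-1,0,0,0,-1],[0,0,-1,0,0,0,-1],[0,0,0,0,0,0,-1]]]'; python3 st.py
```

```text
time_s: 22.7
eef_pos: [474.6, 179.2, 237.7]
ee_rot: [-0.001, 0.383, 0.924, -0.003]
force: [1.7, 0.9, -1.0]
grip_width: 0.194
grip_force: 79.1
t 22.7 q [ 0.13  0.28  1.55 -0.    1.32 -0.65] p [474.6 179.2 237.7] F [ 1.7  0.9 -1. ] T [ 0.45 -0.37 -0.04] w 0.194 79.1 yaw_y 45.0 z [-0.004 -0.004 -1.   ]
time_s: 23.08
eef_pos: [475.0, 179.6, 236.0]
ee_rot: [-0.001, 0.383, 0.924, -0.002]
force: [-0.7, 0.4, 2.3]
grip_width: 0.195
grip_force: 79.7
t 23.075 q [ 0.13  0.28  1.55 -0.    1.32 -0.65] p [475.  179.6 236. ] F [-0.7  0.4  2.3] T [ 0.29  0.11 -0.  ] w 0.195 79.7 yaw_y 45.0 z [-0.004 -0.004 -1.   ]
```

```bash
python3 -m handwheel '[[[0,0.3,-1,0,0,0,-1],[0,0,0,0,0,0,-1]]]';python3 st.py; python3 -m handwheel '[[[0,0,-1,0,0,0,-1],[0,0,0,0,0,0,-1]]]'; python3 st.py
```

```text
time_s: 23.32
eef_pos: [474.9, 180.1, 234.3]
ee_rot: [-0.001, 0.383, 0.924, -0.002]
force: [1.6, 3.0, -3.4]
grip_width: 0.193
grip_force: 78.8
t 23.325 q [ 0.13  0.28  1.55 -0.    1.31 -0.65] p [474.9 180.1 234.3] F [ 1.6  3.  -3.4] T [ 0.74 -0.27 -0.02] w 0.193 78.8 yaw_y 45.0 z [-0.005 -0.003 -1.   ]
time_s: 23.58
eef_pos: [474.9, 180.1, 233.5]
ee_rot: [-0.001, 0.383, 0.924, -0.002]
force: [0.2, 3.4, -4.4]
grip_width: 0.194
grip_force: 78.7
t 23.575 q [ 0.13  0.28  1.55 -0.    1.31 -0.65] p [474.9 180.1 233.5] F [ 0.2  3.4 -4.4] T [ 0.8  -0.21 -0.01] w 0.194 78.7 yaw_y 45.0 z [-0.004 -0.003 -1.   ]
```

```bash
python3 -m handwheel '[[[0.2,0.8,-1,0,0,0,-1],[0,0,-2,0,0,0,-1],[0,0,-2,0,0,0,-1],[0,0,0,0,0,0,-1]]]';python3 st.py; python3 -m handwheel '[[[0,0,-2,0,0,0,-1],[0,0,-2,0,0,0,-1],[0,0,-2,0,0,0,-1],[0,0,0,0,0,0,-1]]]'; python3 st.py
```

```text
time_s: 24.08
eef_pos: [475.1, 180.7, 228.4]
ee_rot: [-0.001, 0.383, 0.924, -0.003]
force: [-0.9, 0.3, -4.5]
grip_width: 0.193
grip_force: 78.8
t 24.075 q [ 0.13  0.29  1.56 -0.    1.3  -0.65] p [475.1 180.7 228.4] F [-0.9  0.3 -4.5] T [ 0.39  0.07 -0.03] w 0.193 78.8 yaw_y 45.0 z [-0.005 -0.004 -1.   ]
time_s: 24.58
eef_pos: [475.1, 180.7, 222.5]
ee_rot: [-0.001, 0.383, 0.924, -0.003]
force: [-1.2, 1.8, -5.1]
grip_width: 0.194
grip_force: 78.8
t 24.575 q [ 0.13  0.29  1.57 -0.    1.28 -0.65] p [475.1 180.7 222.5] F [-1.2  1.8 -5.1] T [ 0.33  0.15 -0.01] w 0.194 78.8 yaw_y 45.0 z [-0.004 -0.004 -1.   ]
```

```bash
python3 -m handwheel '[[[-0.3,0.4,-2,0,0,0,-1],[0,0,-2,0,0,0,-1],[0,0,-2,0,0,0,-1],[0,0,-1,0,0,0,-1],[0,0,0,0,0,0,-1]]]';python3 st.py; python3 -m handwheel '[[[0,0,-1,0,0,0,-1],[0,0,-1,0,0,0,-1],[0,0,0,0,0,0,-1]]]'; python3 st.py
```

```text
time_s: 25.2
eef_pos: [474.9, 181.1, 215.7]
ee_rot: [-0.001, 0.383, 0.924, -0.002]
force: [-0.6, -0.0, -3.5]
grip_width: 0.197
grip_force: 78.7
t 25.2 q [ 0.14  0.3   1.58 -0.    1.27 -0.65] p [474.9 181.1 215.7] F [-0.6 -0.  -3.5] T [0.09 0.03 0.05] w 0.197 78.7 yaw_y 45.0 z [-0.004 -0.004 -1.   ]
time_s: 25.58
eef_pos: [474.9, 181.1, 213.7]
ee_rot: [-0.001, 0.383, 0.924, -0.002]
force: [0.0, 0.2, -4.8]
grip_width: 0.197
grip_force: 78.7
t 25.575 q [ 0.14  0.3   1.58 -0.    1.26 -0.65] p [474.9 181.1 213.7] F [ 0.   0.2 -4.8] T [0.02 0.01 0.  ] w 0.197 78.7 yaw_y 45.0 z [-0.004 -0.004 -1.   ]
```

```bash
python3 -m handwheel '[[[0,0,-0.7,0,0,0,-1],[0,0,-0.6,0,0,0,-1],[0,0,0,0,0,0,-1]]]';python3 st.py; python3 -m handwheel '[[[0,0,-0.5,0,0,0,-1],[0,0,0,0,0,0,-1],[0,0,0,0,0,0,-1]]]'; python3 st.py
python3 - <<'E'
from h import *
# pipe direction: flange outlines in top0, midline by symmetric edges; use dark valve mask PCA
im=cv2.imread("pics/top0.png");g=im.astype(int).sum(2)/3
cv2.imwrite("pics/v5.png",cv2.convertScaleAbs(cv2.resize(im[208:292,192:256],None,fx=7,fy=7,interpolation=cv2.INTER_CUBIC),alpha=1.8))
E
```

```text
time_s: 25.95
eef_pos: [475.0, 181.1, 212.9]
ee_rot: [-0.001, 0.383, 0.924, -0.002]
force: [-2.0, -0.7, 1.0]
grip_width: 0.2
grip_force: 79.3
t 25.95 q [ 0.14  0.3   1.58 -0.    1.26 -0.65] p [475.  181.1 212.9] F [-2.  -0.7  1. ] T [-0.11  0.3  -0.05] w 0.2 79.3 yaw_y 45.0 z [-0.003 -0.004 -1.   ]
time_s: 26.32
eef_pos: [475.1, 181.1, 212.9]
ee_rot: [-0.001, 0.383, 0.924, -0.002]
force: [-2.5, 0.2, 5.8]
grip_width: 0.197
grip_force: 80.1
t 26.325 q [ 0.14  0.3   1.59 -0.    1.26 -0.65] p [475.1 181.1 212.9] F [-2.5  0.2  5.8] T [-0.21  0.62  0.01] w 0.197 80.1 yaw_y 45.0 z [-0.003 -0.004 -1.   ]
```

View pics/v5.png

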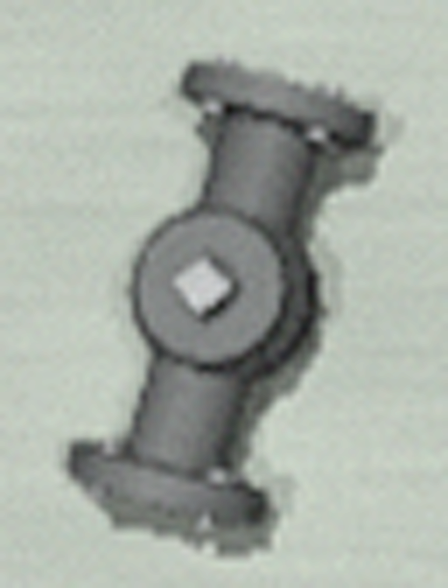

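Handle home at TCP z 212.9. The crop shows the flanges at (278,101) and (169,479), so the pipe is tilted about 15°. I'll compute this properly.

```bash
python3 - <<'E'
from h import *
q=lambda x,y:((x+.5)/7-.5+192,(y+.5)/7-.5+208)
A=[onz("top",q(*p),55) for p in((184,76),(373,127),(70,458),(268,500))]
u=(A[0]+A[1]-A[2]-A[3])/2;print(u,np.degrees(np.arctan2(u[1],u[0])),np.mean(A,0))
for i in(0,2):d=A[i+1]-A[i];print(np.linalg.norm(d),np.degrees(np.arctan2(d[1],d[0]))+90)
E
```

```text
[176.2720397  -51.50259161   0.        ] -16.287135326511287 [477.61664223 179.49267446  55.        ]
93.89063088651223 -16.438374284341293
94.81554363993001 -13.070518251020374
```

```bash
python3 -m handwheel '[[[0,0,0.6,0,0,4,-1],[0,0,0,0,0,4.3,-1],[0,0,0,0,0,4.3,-1],[0,0,0,0,0,4.3,-1],[0,0,0,0,0,0,-1]]]' 100;python3 st.py; python3 -m handwheel '[[[0,0,0,0,0,4.3,-1],[0,0,0,0,0,4.3,-1],[0,0,0,0,0,4,-1],[0,0,0,0,0,0,-1],[0,0,0,0,0,0,-1]]]' ;python3 st.py
```

```text
time_s: 26.95
eef_pos: [474.9, 181.2, 213.0]
ee_rot: [-0.001, 0.243, 0.97, -0.002]
force: [-3.0, 1.3, 3.2]
grip_width: 0.193
grip_force: 98.1
t 26.95 q [ 0.14  0.3   1.59 -0.    1.26 -0.94] p [474.9 181.2 213. ] F [-3.   1.3  3.2] T [0.14 0.54 0.04] w 0.193 98.1 yaw_y 61.8 z [-0.002 -0.004 -1.   ]
time_s: 27.58
eef_pos: [474.9, 181.2, 212.9]
ee_rot: [-0.0, 0.136, 0.991, -0.002]
force: [-3.4, 0.8, 5.8]
grip_width: 0.19
grip_force: 98.4
t 27.575 q [ 0.14  0.3   1.59 -0.    1.26 -1.16] p [474.9 181.2 212.9] F [-3.4  0.8  5.8] T [0.23 0.73 0.01] w 0.19 98.4 yaw_y 74.3 z [-0.001 -0.005 -1.   ]
```

```bash
python3 -m handwheel '[[[0.3,0,0,0,0,0,-1],[0,0,0,0,0,0,-0.4],[0,0,0,0,0,0,0],[0,0,0,0,0,0,0.5],[0,0,0,0,0,0,1],[0,0,0,0,0,0,1],[0,0,0,0,0,0,1]]]';  python3 -m handwheel '[[[0,0,15,0,0,0,1],[0,0,25,0,0,0,1],[0,0,25,0,0,0,1],[-20,20,25,0,0,0,1],[-50,0,10,0,0,0,1],[-60,0,0,0,0,0,1],[-40,0,0,0,0,0,1],[0,0,0,0,0,0,1]]]';python3 st.py
python3 - <<'E'
from rig import *
import cv2,numpy as np
t=capture("top")["image"][:,:,::-1];s=capture("side")["image"][:,:,::-1]
f=lambda im,x,y:cv2.convertScaleAbs(cv2.resize(im[y:y+90,x:x+66],None,fx=6,fy=6,interpolation=cv2.INTER_CUBIC),alpha=1.6)
cv2.imwrite("pics/g6.png",np.hstack([f(t,190,205),f(s,183,145)]))
E
```

```text
time_s: 28.45
eef_pos: [475.2, 181.1, 212.6]
ee_rot: [-0.0, 0.135, 0.991, -0.003]
force: [-0.1, 0.7, -0.3]
grip_width: 0.999
grip_force: 0.0
time_s: 29.45
eef_pos: [303.7, 201.3, 314.2]
ee_rot: [0.001, 0.134, 0.991, -0.002]
force: [0.7, -0.8, 0.6]
grip_width: 1.001
grip_force: 0.0
t 29.45 q [ 0.26 -0.11  1.77 -0.    1.48 -1.04] p [303.7 201.3 314.2] F [ 0.7 -0.8  0.6] T [0.01 0.06 0.02] w 1.001 0.0 yaw_y 74.5 z [ 0.002 -0.004 -1.   ]
```

View pics/g6.png

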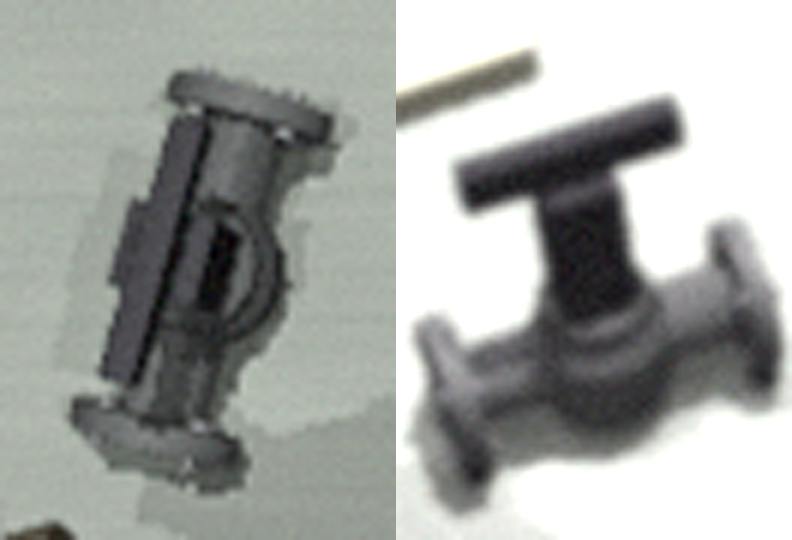

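The tee is seated on the bonnet (side crop foot about (600,310)). Its bar, (186,115) to (118,380) in the top crop, lies parallel to the pipe, and the gripper is clear. Handing in.

```bash
python3 -c "
from rig import *
print(finish_job())"
```

```text
the job is handed in; nothing more can be done
None
```

The job is handed in, with no verdict returned: the handle was stood upright and released, then fitted fully home on the stem with only light contact forces, turned until its crossbar lay along the pipe (within about 2° by the top camera) and let go, and the other things on the counter were not touched.

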